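# Hang the bracket level on the snap peg

## Task

Take the bracket that stands in the rack slot with the red strips and hang it on the drying stand's peg by the one hole that lets it hang level, so that primer sprayed on it will not run. The peg is sprung and gives way as you push: press the bracket gently past the yellow spring nibs until it snaps in between nibs and collar, ease off so that the peg comes right back out, and leave it hanging at rest. Never press hard on the stand, and leave the other bracket and the things on the bench alone.

Things in the scene. Friction and masses are not known exactly. Their poses are not given: they have to be found in the camera images.
- rack: fixed wooden rack, base 200 x 160 x 12 mm, origin at the centre of its underside. Two blocks, 50 mm (x) by 100 mm (y), stand 60 mm before and behind the centre along its x; each has a slot along y, 9.5 mm wide, 18 mm deep, floor 110 mm above the bench. A bracket stands in each slot, arm's lower edge on the slot floor, legs hanging beyond the block's ends.
- red_slot (a point): centre of the floor of the slot with red strips beside it (in the block at the rack's +x; the other block is plain wood), 110 mm above the bench; y axis along the slot. Either bracket may be the one standing in it.
- bracket_a: grey L-shaped bracket of uniform 8 mm plate, 0.3 kg. Origin at mid-length, mid-thickness, level with the leg's foot; x through the thickness, y along the arm, z up. Arm y -100 to 100, z 86 to 141 mm. One leg y 60 to 100, z 0 to 86. Five 14 mm holes along x at z 111, y -40, -20, 0, 20, 40 mm. Work out its balance point from the shape.
- bracket_b: bare aluminium bracket of uniform 8 mm plate, an uneven U, 0.3 kg; origin, axes and arm as bracket_a (arm y -100 to 100, z 86 to 141 mm). Two legs z 0 to 86: y -100 to -60 and y 85 to 100. Five 14 mm holes along x at z 111, y -50, -30, -10, 10, 30 mm. Work out its balance point from the shape.
- stand: fixed drying stand, steel base 170 x 140 x 12 mm, blue post 210 mm tall, front face 70 mm behind the origin (+x). Origin on the bench below the resting peg's seat. The level peg points along the stand's -x, axis 200 mm up. From the post two hard buffers, 45 mm to either side and 188 mm up, reach to 21 mm behind the origin: a bracket must not be driven into them. Keep every push below 15 N.
- peg_seat (a point): point on the peg's axis, with the peg at rest, where a hung bracket's mid-plane belongs; fixed to the stand, axes as the stand's. Peg 9 mm in diameter. The black collar (18 mm) has its face 6 mm behind it (+x); the nibs end 6 mm ahead. A plate between is free, its hole's top edge resting on the peg. The peg slides straight back, up to 40 mm, against a spring: 1 N plus 0.28 N per mm.
- paint_can: closed can, 66 mm diameter, 150 mm high, bystander, origin under its centre.
- tape_roll: yellow tape roll lying flat, 90 mm diameter, 24 mm high, bystander, origin under its centre.
- screwdriver: screwdriver lying on the bench, bystander.
- wrench: wrench lying on the bench, bystander.
- mug: blue mug, 80 mm diameter, 90 mm high, bystander, origin under its centre.
- sanding_block: cork sanding block 70 x 110 x 35 mm, bystander, origin under its centre.
- peg_tip (a point): where the round tip of the peg is at rest, 42.5 mm ahead of the seat (-x). Two yellow spring nibs, one at each side of the peg, begin 14 mm behind the tip, rise gently to a crest 28 mm behind it (17 mm wide over both) and fall steeply to 36 mm behind. A hole passes them only under a push of some 6 to 11 N; then they snap through and the push drops.
There are look-alikes about, which are no part of the job. Leave any pink look-alike of the stand alone.

How it is judged:
By the outcome, as a careful person would: the job done as asked, in the order asked, and still so for the second after the job is handed in, with the robot touching nothing.
It also fails if it takes over 61 s, if anything falls off the work surface, if the arm or the gripper's body presses on something with over 40 N, if the wrist force passes 120 N, or if a joint passes its speed limit or range.

## Robot

A 6-joint arm with a two-finger parallel gripper is mounted at the origin on the work surface. World frame = base frame: x ahead of the robot, y to its left, z up, the work surface at z = 0. Lengths are in m, angles in degrees, forces in N, time in s.
With the tool pointing down it reaches from about 0.375 to 0.9 m from the base axis. Payload 3.1 kg.
Tool frame: the origin (TCP) lies on the centre line of the jaws, within the pads' length; the fingertips stand 25 mm ahead of it and the grasp point (between the pads) lies 6 mm ahead of it; y points along the fingers, x is the direction in which the jaws open and shut, and the axes are right-handed (so a half turn about y gives the same grasp; the last joint's range is limited). The gripper opens to 87 mm and grips with 3 to 60 N. Pads are 19 mm wide; open, the fingers measure 117 mm over their backs; the gripper's body (75 mm by 190 mm) begins 51 mm behind the grasp point.
Start: joints at [-87.233, 30.224, 82.088, -0, 67.689, -10.227], TCP at [0.141, -0.609, 0.248] pointing down, gripper open.
Joint ranges: [-176.69, 176.69], [-43.24, 126.21], [12.49, 139.97], [-82, 262], [0, 151.66], [-163.58, 163.58]. Speed limits (degrees/s): [159.86, 159.86, 180, 180, 180, 180].

## Interface

Orientations are given as a 3x3 rotation matrix whose columns are the frame's x, y, z axes.
In Python, from rig import * gives the robot as it stands.
- The arm moves only by the tool play_rows, never from a script. Its argument "commands" is a list of rows, each a list of 2 entries, a list of its own where there are three numbers: the shift along the world's x, y, z in m, then the turn, a rotation vector about the world's x, y, z in rad. A call has 1 to 10 rows; each row is the pose to reach, as a shift and turn from the pose commanded when the call began; what a row does not reach only later rows make up. A row lasts 1/8 s, in which the tool goes at most 62.5 mm and 10.7 degrees, less where a joint would pass 70% of its speed; a pose out of reach is approached as far as the arm can. A call with a gripper value outside its range is refused whole. "gripper" is the finger opening in m, from 0 to 0.087, set as the call begins (left out, the last holds). The fingers move at their own pace and stop on an object; the grip force is fixed at half the most. Time passes only in rows, so rows that repeat a pose let the fingers close. It gives the time, the measured TCP pose, the force and the opening at its end, in the units of the state.
- read_state(): the state, without advancing time (a new reading comes with each control period).
- capture(name): name is "side" or "top"; returns a dict with "frame" (480x640x3 uint8, red, green, blue), "depth" (480x640 float32, m along the optical axis (not along the pixel's ray), 0 where there is no reading), "mtx" (3x3 intrinsics, pixels), "dist_coeffs" ([k1, k2, p1, p2, k3] as OpenCV has them; the pictures are not rectified), "cam_to_world" (4x4, takes a point from camera to world coordinates). Camera axes: x right, y down, z forward; pixel columns grow to the right and rows downward; lengths in m; the calibration is good to about 2 mm. A picture is of the moment at which its call begins.
- hand_in(): hands the job in, once; it reports no verdict.
The state is a dict: "time_s": time; "joint_positions": joint angles; "qvel": joint speeds; "tau": joint torques, N m; "position": TCP position; "tcp_rot": TCP orientation; "force": force on the tool from outside, world axes, zero at the start; "moment": the same for the moment, N m; "opening": opening from 0.0 (shut) to 1.0 (fully open).
Only numpy, scipy, OpenCV 4.12 (cv2) and the standard library are available. Lean on these libraries where they do the work, as an engineer would, in place of code of your own. Each camera call takes 0.05 s, during which the arm holds its last target. There are 200 camera calls.

## Working session

There is one attempt and no reset: what is moved stays moved. The work goes in short steps, Python scripts to look and compute and a tool call to move; the robot and the scene stay as the last step left them, time stands still between calls to the robot, and variables do not carry over. Pictures are saved under pics/ and viewed, about 8 in all and at most 12, crops included, and the job is handed in when it is done.

Besides the shell and the picture viewer there is one more tool, called after "Request:" as name([rows], argument=value, ...), one row to a line, values as JSON. play_rows: Moves the arm, as the interface text tells. Its arguments: {"type":"object","properties":{"commands":{"type":"array"},"gripper":{"type":"number"}},"required":["commands"]}

```bash
mkdir -p pics && cat > h.py <<'E'
from rig import *
import numpy as np, cv2, pickle
def grab(n,f):
    c=capture(n); pickle.dump(c,open(f'pics/{f}.pkl','wb')); cv2.imwrite(f'pics/{f}.png',c['frame'][:,:,::-1]); return c
def load(f): return pickle.load(open(f'pics/{f}.pkl','rb'))
def world(c):
    h,w=c['depth'].shape
    u,v=np.meshgrid(np.arange(w),np.arange(h))
    p=cv2.undistortPoints(np.stack([u,v],-1).reshape(-1,1,2).astype(np.float64),np.array(c['mtx']),np.array(c['dist_coeffs'])).reshape(h,w,2)
    d=c['depth'].astype(float); P=np.stack([p[...,0]*d,p[...,1]*d,d],-1)
    T=np.array(c['cam_to_world']); W=P@T[:3,:3].T+T[:3,3]; W[d==0]=np.nan; return W
def proj(c,X):
    T=np.linalg.inv(np.array(c['cam_to_world'])); 
    r,_=cv2.Rodrigues(T[:3,:3]); return cv2.projectPoints(np.array(X,float).reshape(-1,1,3),r,T[:3,3],np.array(c['mtx']),np.array(c['dist_coeffs']))[0].reshape(-1,2)
E
python3 - <<'E'
from h import *
for n in('side','top'):
    c=grab(n,n+'1'); print(n,np.round(c['cam_to_world'],3).tolist(),np.round(c['mtx'],0).tolist())
s=read_state(); print(s)
E
```

```text
side [[0.997, -0.027, 0.069, 0.46], [-0.073, -0.495, 0.866, -1.098], [0.011, -0.868, -0.496, 0.751], [0.0, 0.0, 0.0, 1.0]] [[463.0, 0.0, 315.0], [0.0, 463.0, 234.0], [0.0, 0.0, 1.0]]
top [[0.094, -0.974, 0.204, 0.283], [-0.996, -0.093, 0.016, -0.018], [0.004, -0.204, -0.979, 1.407], [0.0, 0.0, 0.0, 1.0]] [[520.0, 0.0, 315.0], [0.0, 520.0, 235.0], [0.0, 0.0, 1.0]]
{'time_s': 0.1, 'joint_positions': array([-8.72326113e+01,  3.02738483e+01,  8.21489458e+01, -2.44999588e-03,
        6.76894181e+01, -1.02274643e+01]), 'qvel': array([-0.05670514, -0.16258812, -0.23541208,  0.01372462,  0.13879629,
       -0.03164672]), 'tau': array([-2.81604716e-04, -4.40985918e+01, -1.77150393e+01,  6.34783320e-02,
        5.34146489e-02, -3.79597759e-05]), 'position': array([ 0.14052562, -0.60836913,  0.24666775]), 'tcp_rot': array([[ 2.24879250e-01, -1.34070759e-04,  9.74386630e-01],
       [-9.74384719e-01,  1.95427708e-03,  2.24879078e-01],
       [-1.93437117e-03, -9.99998081e-01,  3.08839867e-04]]), 'force': array([ 0.81803728, -0.51041533, -0.49248775]), 'moment': array([ 0.03943314,  0.05593785, -0.01199936]), 'opening': 0.9960703618944259}
```

View pics/side1.png

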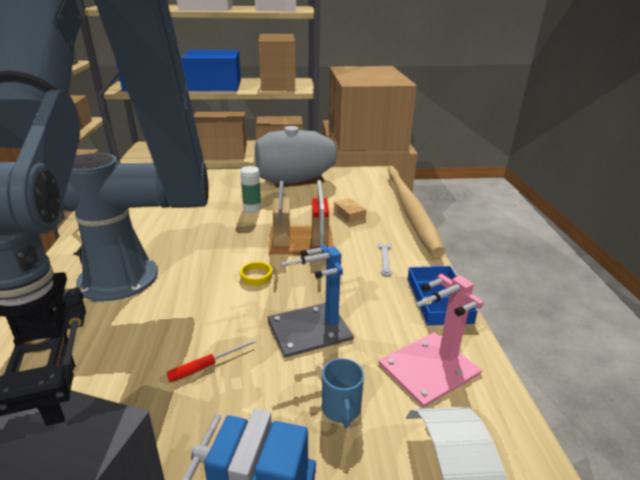

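View pics/top1.png

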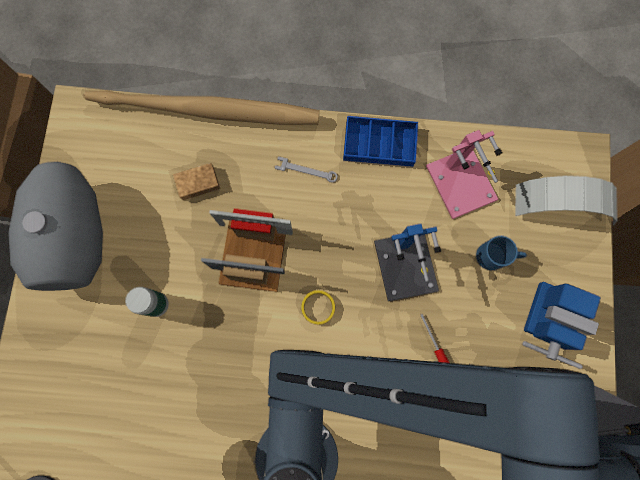

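The blue stand is at top-view (410,262) and the pink look-alike at (465,180), which I leave alone. The rack is at (250,255), with the red block and its bracket at (252,222). Next I'll take enlarged crops and measurements.

```bash
python3 - <<'E'
from h import *
t=load('top1');s=load('side1')
a=cv2.resize(t['frame'][195:305,190:450],None,fx=3,fy=3,interpolation=cv2.INTER_CUBIC)
b=cv2.resize(s['frame'][170:360,235:365],None,fx=3,fy=3,interpolation=cv2.INTER_CUBIC)
im=np.zeros((600,800,3),np.uint8)
im[:330,:780]=a
cv2.imwrite('pics/c1.png',im[:330,:780,::-1])
cv2.imwrite('pics/c2.png',b[:,:,::-1])
W=world(t)
def st(n,m):
    q=W[m]; print(n,m.sum(),np.nanmin(q,0).round(3),np.nanmax(q,0).round(3),np.nanmedian(q,0).round(3))
z=W[...,2]
u,v=np.meshgrid(np.arange(640),np.arange(480))
box=(u>195)&(u<300)&(v>200)&(v<300)
for nm,V,bx in(('top',W,box),):
    hi=box&(z>0.135)
    n,l=cv2.connectedComponents(hi.astype(np.uint8))
    for i in range(1,n):
        if (l==i).sum()>30:
            st('hi%d'%i,l==i); q=W[l==i]; 
            r=cv2.minAreaRect((q[:,:2]*1000).astype(np.float32)); print(r, np.nanpercentile(q[:,2],[5,50,95]).round(4))
bx=(u>370)&(u<450)&(v>215)&(v<305)
st('base',bx&(z>0.006)&(z<0.02)); q=W[bx&(z>0.006)&(z<0.02)]; print(cv2.minAreaRect((q[:,:2]*1000).astype(np.float32)))
m=bx&(z>0.203); st('posttop',m); print(cv2.minAreaRect((W[m][:,:2]*1000).astype(np.float32)))
m=bx&(z>0.17)&(z<0.203); st('pegs',m)
E
```

```text
hi1 450 [0.566 0.068 0.135] [0.581 0.266 0.17 ] [0.572 0.167 0.162]
((573.437744140625, 167.14443969726562), (198.2142791748047, 10.206741333007812), 87.89624786376953) [0.1389 0.1617 0.1669]
hi2 390 [0.446 0.072 0.135] [0.461 0.272 0.171] [0.453 0.17  0.163]
((453.6844787597656, 171.94754028320312), (199.48895263671875, 9.093905448913574), 88.14042663574219) [0.1403 0.1628 0.1671]
base 2524 [ 0.413 -0.363  0.006] [ 0.654 -0.152  0.02 ] [ 0.5   -0.243  0.011]
((535.0637817382812, -257.70501708984375), (236.03466796875, 212.6964569091797), 4.624604225158691)
posttop 280 [ 0.451 -0.265  0.203] [ 0.584 -0.212  0.214] [ 0.558 -0.238  0.207]
((516.0397338867188, -245.78347778320312), (134.76315307617188, 35.81368637084961), 16.34626007080078)
pegs 534 [ 0.449 -0.296  0.172] [ 0.584 -0.178  0.203] [ 0.545 -0.245  0.194]
```

View pics/c1.png

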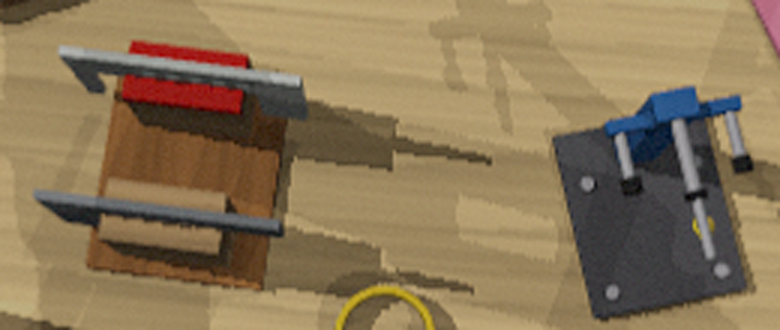

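View pics/c2.png

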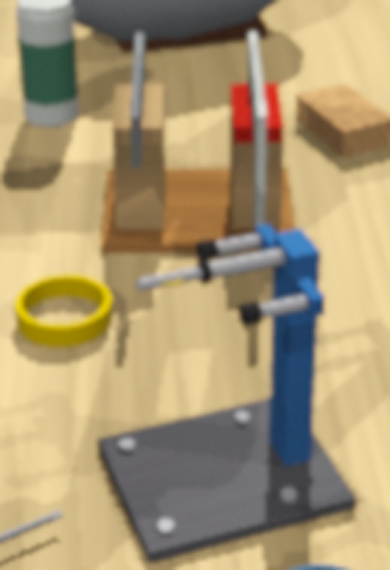

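The bracket in the red slot is the light aluminium U. Its wide leg is at the right, world -y, crop (285,100), and its narrow leg is at the left, (95,80). That makes it bracket_b, with its +y close to world +y. The stand to use is the blue one, with its peg from (690,120) to (712,255) in the crop. Bracket_b's balance point is at y ≈ -9.9 mm, so it hangs by the hole at y = -10. Next I fit the poses.

```bash
python3 - <<'E'
from h import *
u,v=np.meshgrid(np.arange(640),np.arange(480))
for n in('top1','side1'):
    c=load(n);W=world(c);f=c['frame'].astype(int);x,y,z=W[...,0],W[...,1],W[...,2]
    print('==',n,'table z',np.nanmedian(z[(abs(x-.45)<.15)&(abs(y)<.05)]).round(4))
    # red-slot bracket top strip and faces
    m=(abs(x-.573)<.02)&(y>.05)&(y<.285)&(z>.12)
    q=W[m]; b=q[q[:,2]>.158]; p=np.polyfit(b[:,1],b[:,0],1)
    print('br n',len(b),'x at y=.167',np.polyval(p,.167).round(4),'yaw',np.degrees(np.arctan(-p[0])).round(2),'yext',np.percentile(q[:,1],[0.5,99.5]).round(4),'ztop',np.percentile(q[:,2],[95,99]).round(4))
    for lo,hi in((.02,.10),):
        k=(abs(x-.573)<.025)&(y>.05)&(y<.285)&(z>lo)&(z<hi); ys=y[k]; print(' leg y hist',np.histogram(ys,bins=np.arange(.05,.29,.01))[0])
    # stand
    mx=f.max(-1);mn=f.min(-1)
    base=(x>.38)&(x<.66)&(y>-.37)&(y<-.14)&(z>.004)&(z<.02)&(mx<95)&(mx-mn<30)
    base=cv2.morphologyEx(base.astype(np.uint8),cv2.MORPH_OPEN,np.ones((3,3)))>0
    print('base',base.sum(),cv2.minAreaRect((W[base][:,:2]*1000).astype(np.float32)))
    blue=(f[...,2]>f[...,0]+50)&(x>.45)&(x<.65)&(y>-.32)&(y<-.15)&(z>.2)
    print('post top',blue.sum(),W[blue].mean(0).round(4),W[blue].min(0).round(3),W[blue].max(0).round(3),cv2.minAreaRect((W[blue&(z>.206)][:,:2]*1000).astype(np.float32)))
    peg=(z>.196)&(z<.225)&~blue&(x>.40)&(x<.60)&(y>-.32)&(y<-.17)&(f[...,2]<f[...,0]+30)
    q=W[peg]; vx,vy,x0,y0=cv2.fitLine(q[:,:2].astype(np.float32),cv2.DIST_HUBER,0,.01,.01).ravel()
    print('peg',len(q),'yaw',np.degrees(np.arctan2(vy,vx)).round(2),'pt',x0.round(4),y0.round(4),'ends',q[q[:,0].argmin()].round(4),q[q[:,0].argmax()].round(4),'z',np.percentile(q[:,2],[10,50,90]).round(4))
E
```

```text
== top1 table z -0.0009
br n 294 x at y=.167 0.5731 yaw -1.96 yext [0.0685 0.2656] ztop [0.1661 0.1684]
 leg y hist [ 0 12 22 23 24 17 38  2  9 13 15 19 21 21 21 21 21  0  0  0 32 18  0]
base 2430 ((512.484375, -247.19223022460938), (169.27569580078125, 139.84030151367188), 16.676105499267578)
post top 138 [ 0.5671 -0.2295  0.2087] [ 0.552 -0.248  0.201] [ 0.581 -0.193  0.213] ((567.5401000976562, -230.30789184570312), (21.126934051513672, 35.102264404296875), 16.34626007080078)
peg 279 yaw 16.31 pt 0.5108 -0.2469 ends [ 0.4495 -0.2625  0.1993] [ 0.5844 -0.2396  0.208 ] z [0.1984 0.2031 0.2075]
== side1 table z -0.0003
br n 86 x at y=.167 0.5736 yaw -2.15 yext [0.0655 0.2697] ztop [0.1651 0.1659]
 leg y hist [  0  31  17   0   7   7 141 154   0   0   0   0   0   0  11   9   4   1
   0   0   0   0   0]
base 389 ((525.8861694335938, -277.6708984375), (156.19715881347656, 77.50990295410156), 16.863327026367188)
post top 123 [ 0.5696 -0.235   0.2079] [ 0.555 -0.25   0.2  ] [ 0.584 -0.211  0.212] ((569.5482177734375, -230.806884765625), (23.468427658081055, 39.622779846191406), 18.39341926574707)
peg 259 yaw 15.85 pt 0.5089 -0.2519 ends [ 0.4517 -0.2645  0.1968] [ 0.584  -0.2434  0.1963] z [0.198  0.2025 0.2059]
```

Grasp pose: TCP at (0.573, 0.157, 0.173), tool x yaw -2°. The peg seat is at about (0.490, -0.253, 0.200), stand yaw 16.5°. I rise and travel first.

Request:
play_rows([
  [[0,0,0.05],[0,0,0]],
  [[0,0.02,0.1],[0,0,0.187]],
  [[0.03,0.06,0.12],[0,0,0.374]],
  [[0.055,0.105,0.12],[0,0,0.561]],
  [[0.08,0.15,0.12],[0,0,0.748]],
  [[0.105,0.195,0.12],[0,0,0.935]],
  [[0.13,0.24,0.12],[0,0,1.122]],
  [[0.155,0.285,0.12],[0,0,1.309]],
  [[0.18,0.33,0.12],[0,0,1.309]],
  [[0.21,0.38,0.12],[0,0,1.309]],
], gripper=0.05)

```text
time_s: 1.35
position: [0.3509, -0.2275, 0.3674]
tcp_rot: [[0.999, 0.0, 0.036], [-0.036, 0.0, 0.999], [0.0, -1.0, 0.0]]
force: [0.7, -0.1, 0.4]
opening: 0.573
```

Request:
play_rows([
  [[0.03,0.05,0],[0,0,0]],
  [[0.06,0.1,0],[0,0,0]],
  [[0.09,0.15,0],[0,0,0]],
  [[0.12,0.2,0],[0,0,0]],
  [[0.145,0.25,0],[0,0,0]],
  [[0.17,0.3,-0.02],[0,0,0]],
  [[0.195,0.345,-0.05],[0,0,0]],
  [[0.222,0.386,-0.1],[0,0,0]],
  [[0.222,0.386,-0.14],[0,0,0]],
  [[0.222,0.386,-0.14],[0,0,0]],
])

```text
time_s: 2.6
position: [0.5695, 0.1574, 0.2234]
tcp_rot: [[0.999, -0.011, 0.034], [-0.034, -0.001, 0.999], [-0.011, -1.0, -0.001]]
force: [-0.8, 0.0, -0.0]
opening: 0.576
```

Request:
play_rows([
  [[0,0,-0.015],[0,0,0]],
  [[0,0,-0.03],[0,0,0]],
  [[0,0,-0.045],[0,0,0]],
  [[0,0,-0.055],[0,0,0]],
  [[0,0,-0.055],[0,0,0]],
  [[0,0,-0.055],[0,0,0]],
])

```text
time_s: 3.35
position: [0.5729, 0.157, 0.1728]
tcp_rot: [[0.999, 0.001, 0.035], [-0.035, 0.0, 0.999], [0.001, -1.0, 0.0]]
force: [-0.7, 0.5, 0.8]
opening: 0.575
```

```bash
python3 - <<'E'
from h import *
s=read_state(); print(s['position'].round(4),s['tcp_rot'].round(3).tolist(),s['force'].round(1),s['opening'])
t=grab('top','top2');q=grab('side','side2')
p=proj(t,s['position'])[0].astype(int);r=proj(q,s['position'])[0].astype(int);print(p,r)
a=cv2.resize(t['frame'][p[1]-50:p[1]+50,p[0]-60:p[0]+60],(480,400),interpolation=cv2.INTER_CUBIC)
b=cv2.resize(q['frame'][r[1]-50:r[1]+50,r[0]-40:r[0]+40],(320,400),interpolation=cv2.INTER_CUBIC)
cv2.imwrite('pics/c3.png',np.hstack([a,b])[:,:,::-1])
E
```

```text
[0.5729 0.157  0.1728] [[0.999, 0.001, 0.035], [-0.035, 0.0, 0.999], [0.001, -1.0, 0.0]] [-0.7  0.5  0.8] 0.574789030847167
[253 215] [319 192]
```

View pics/c3.png

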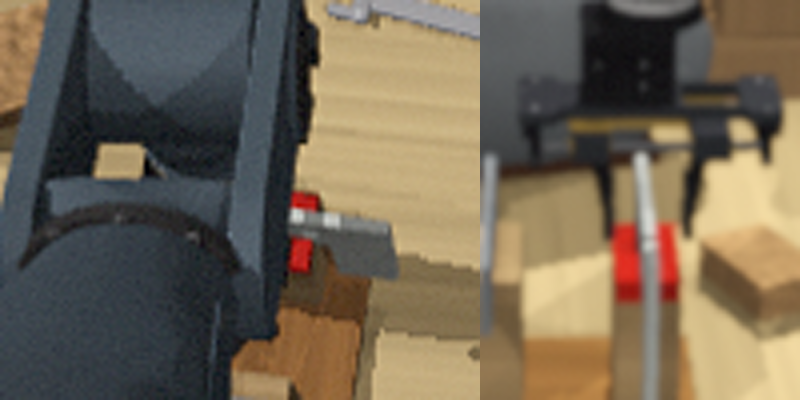

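The side view shows the bracket centred between the two fingers, with the tips just above the red strips. I close and lift.

Request:
play_rows([
  [[0,0,0],[0,0,0]],
  [[0,0,0],[0,0,0]],
  [[0,0,0],[0,0,0]],
  [[0,0,0],[0,0,0]],
  [[0,0,0],[0,0,0]],
  [[0,0,0],[0,0,0]],
], gripper=0)

```text
time_s: 4.2
position: [0.5726, 0.157, 0.1725]
tcp_rot: [[0.999, 0.0, 0.035], [-0.035, 0.0, 0.999], [0.0, -1.0, 0.0]]
force: [0.8, -0.0, 0.1]
opening: 0.089
```

Request:
play_rows([
  [[0,0,0.01],[0,0,0]],
  [[0,0,0.02],[0,0,0]],
  [[0,0,0.03],[0,0,0]],
  [[0,0,0.05],[0,0,0]],
  [[0,0,0.07],[0,0,0]],
  [[0,0,0.1],[0,0,0]],
  [[0,0,0.13],[0,0,0]],
  [[0,0,0.16],[0,0,0]],
  [[0,0,0.16],[0,0,0]],
  [[0,0,0.16],[0,0,0]],
])

```text
time_s: 5.45
position: [0.5716, 0.1569, 0.3315]
tcp_rot: [[0.999, -0.002, 0.035], [-0.035, -0.0, 0.999], [-0.002, -1.0, -0.0]]
force: [-0.3, 0.3, -3.5]
opening: 0.089
```

Request:
play_rows([
  [[-0.015,-0.015,0],[0,0,0]],
  [[-0.04,-0.04,0],[0,0,0.05]],
  [[-0.07,-0.07,0],[0,0,0.1]],
  [[-0.1,-0.1,0],[0,0,0.15]],
  [[-0.13,-0.13,0],[0,0,0.2]],
  [[-0.15,-0.16,0],[0,0,0.25]],
  [[-0.155,-0.2,0],[0,0,0.3]],
  [[-0.16,-0.24,0],[0,0,0.323]],
  [[-0.162,-0.28,0],[0,0,0.323]],
  [[-0.163,-0.32,0],[0,0,0.323]],
])

```text
time_s: 6.7
position: [0.4084, -0.1636, 0.3311]
tcp_rot: [[0.959, -0.003, -0.284], [0.284, 0.002, 0.959], [-0.002, -1.0, 0.003]]
force: [1.2, -0.2, -3.3]
opening: 0.086
```

Request:
play_rows([
  [[0,-0.035,0],[0,0,0]],
  [[0,-0.065,-0.005],[0,0,0]],
  [[0,-0.09,-0.015],[0,0,0]],
  [[0,-0.105,-0.03],[0,0,0]],
  [[0,-0.113,-0.043],[0,0,0]],
  [[0,-0.113,-0.043],[0,0,0]],
  [[0,-0.113,-0.043],[0,0,0]],
  [[0,-0.113,-0.043],[0,0,0]],
])

```text
time_s: 7.7
position: [0.4099, -0.2755, 0.2901]
tcp_rot: [[0.959, 0.001, -0.285], [0.285, -0.001, 0.959], [0.001, -1.0, -0.001]]
force: [0.3, -0.2, -2.5]
opening: 0.088
```

```bash
python3 - <<'E'
from h import *
s=read_state(); print(s['time_s'],s['position'].round(4),s['tcp_rot'].round(3).tolist(),s['force'].round(1),s['opening'])
t=grab('top','top3');q=grab('side','side3')
W1=world(load('top1')); f=load('top1')['frame'].astype(int); 
m=(W1[...,2]>.06)&(W1[...,0]>.38)&(W1[...,0]<.6)&(W1[...,1]<-.34)&(W1[...,1]>-.5)
print('mug',W1[m].min(0).round(3),W1[m].max(0).round(3))
# model bracket: hole frame at TCP - 0.038 z
R=s['tcp_rot']; X=np.array([R[0,0],R[1,0],0]);X/=np.linalg.norm(X);Y=np.array([-X[1],X[0],0]);Z=np.array([0,0,1.])
H=s['position']-.038*Z
def pt(x,y,z): return H+x*X+(y+.010)*Y+(z-.111)*Z
out=[pt(-.004,a,b) for a,b in[(-.1,0),(-.06,0),(-.06,.086),(.085,.086),(.085,0),(.1,0),(.1,.141),(-.1,.141)]]
ps=[]
for n,c,bx in(('top',t,(340,190,480,310)),('side',q,(230,190,370,350))):
    im=cv2.resize(c['frame'],None,fx=4,fy=4,interpolation=cv2.INTER_CUBIC)
    P=((proj(c,out)+.5)*4).astype(int); cv2.polylines(im,[P],True,(255,0,255),1)
    for y in(-.05,-.03,-.01,.01,.03):
        cv2.circle(im,tuple(((proj(c,[pt(-.004,y,.111)])[0]+.5)*4).astype(int)),4,(0,255,0),1)
    u0,v0,u1,v1=bx
    im=im[v0*4:v1*4,u0*4:u1*4]; ps.append(cv2.resize(im,(int(im.shape[1]*560/im.shape[0]),560)) if n=='side' else cv2.resize(im,(300,int(im.shape[0]*300/im.shape[1]))))
o=np.zeros((560,800,3),np.uint8); o[:ps[0].shape[0],:300]=ps[0]; o[:,300:300+ps[1].shape[1]]=ps[1][:,:500]
cv2.imwrite('pics/c4.png',o[:,:,::-1])
E
```

```text
7.7 [ 0.4099 -0.2755  0.2901] [[0.959, 0.001, -0.285], [0.285, -0.001, 0.959], [0.001, -1.0, -0.001]] [ 0.3 -0.2 -2.5] 0.08833945386178342
mug [ 0.521 -0.5    0.06 ] [ 0.6   -0.434  0.095]
```

View pics/c4.png

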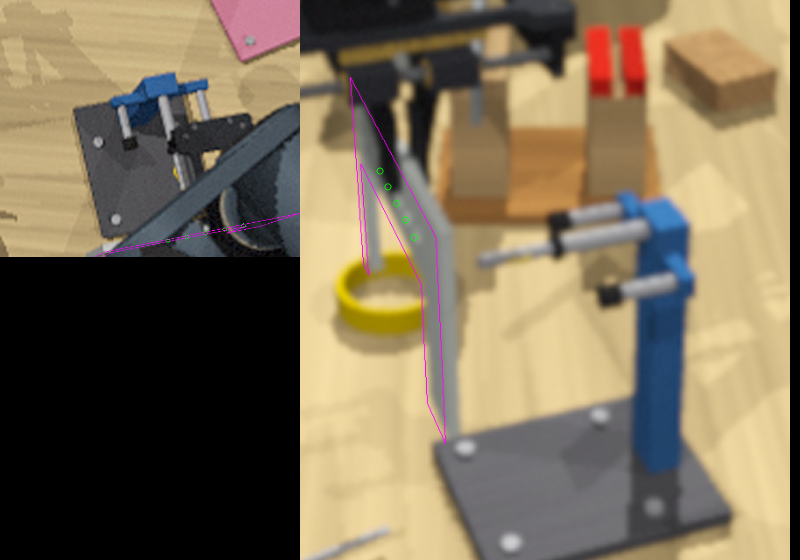

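The view shows the bracket held ahead of the peg, with the model overlay close to it: -y end at (437-450,215-440), peg tip at (482,262). I check the remaining offsets numerically, in one camera for both.

```bash
python3 - <<'E'
from h import *
s=read_state(); q=load('side3'); W=world(q)
R=s['tcp_rot']; X=np.array([R[0,0],R[1,0],0]);X/=np.linalg.norm(X);Y=np.array([-X[1],X[0],0]);Z=np.array([0,0,1.])
H=s['position']-.038*Z; B=np.stack([X,Y,Z],1)
L=(W-H)@B+np.array([0,-.010,.111])   # bracket frame, expected
x,y,z=L[...,0],L[...,1],L[...,2]
m=(abs(x)<.02)&(y>-.125)&(y<-.055)&(z>-.02)&(z<.16)
print(m.sum())
# -y end: y histogram ; +x face
for lo,hi in((0.01,.03),(.03,.06),(.06,.09),(.09,.12),(.12,.15)):
    k=m&(z>lo)&(z<hi); 
    if k.sum(): print(lo,hi,k.sum(),'x',np.nanpercentile(x[k],[2,50,98]).round(4),'y',np.nanpercentile(y[k],[2,10,50]).round(4))
k=(abs(x)<.012)
for lo,hi in((-.1,-.08),(-.08,-.06),(-.06,-.03),(-.03,0)):
    j=k&(y>lo)&(y<hi)&(z>-.02)&(z<.16); print('y',lo,hi,'z ext',np.nanpercentile(z[j],[0.5,2,98,99.5]).round(4),'x',np.nanmedian(x[j]).round(4))
# side edge detection: rows through -y end, sub-pixel compare with model of end edges
for zz in(.02,.05,.08,.11,.13):
    for xx in(-.004,.004):
        print(zz,xx,proj(q,H+B@np.array([xx,-.1+.010,zz-.111]))[0].round(1),end=' ')
    r=int(round(proj(q,H+B@np.array([0,-.09,zz-.111]))[0][1])); c0=int(proj(q,H+B@np.array([-.004,-.09,zz-.111]))[0][0]); print(r,c0-5,q['frame'][r,c0-5:c0+10].sum(-1).tolist())
# column for z extents at the end
c=proj(q,H+B@np.array([0,-.09,-.05]))[0]; print(c, [ (proj(q,H+B@np.array([0,-.09,a-.111]))[0]).round(1).tolist() for a in(0,.141)])
S=np.array([.490,-.2528,.2]);cy,sy=np.cos(np.radians(16.5)),np.sin(np.radians(16.5));BS=np.array([[cy,-sy,0],[sy,cy,0],[0,0,1]])
P=(W-S)@BS
for a,b in((-.043,-.03),(-.03,-.01),(-.01,0.003),(.006,.018),(.018,.05)):
    k=(P[...,0]>a)&(P[...,0]<b)&(abs(P[...,1])<.015)&(abs(P[...,2])<.015); print('peg',a,b,k.sum(),np.nanpercentile(P[k],[5,50,95],axis=0)[:,1:].round(4).tolist())
k=(abs(P[...,1])<.012)&(abs(P[...,2])<.012)&(P[...,0]<0); print('tip',np.nanpercentile(P[...,0][k&(P[...,0]>-.06)],[0,1,3]).round(4))
E
```

```text
577
0.01 0.03 67 x [-0.0029 -0.0021  0.0052] y [-0.1    -0.0987 -0.0917]
0.03 0.06 105 x [-0.003  -0.002   0.0047] y [-0.0993 -0.0984 -0.0931]
0.06 0.09 114 x [-0.0031 -0.0022  0.0053] y [-0.0994 -0.0982 -0.0946]
0.09 0.12 118 x [-0.0032 -0.0023  0.0048] y [-0.0997 -0.0983 -0.0923]
0.12 0.15 139 x [-0.0031 -0.0006  0.0052] y [-0.0989 -0.0979 -0.0846]
y -0.1 -0.08 z ext [0.0017 0.0043 0.1417 0.1421] x -0.0006
y -0.08 -0.06 z ext [0.0024 0.0037 0.1414 0.1423] x -0.0025
y -0.06 -0.03 z ext [0.0173 0.0216 0.1419 0.1422] x -0.0024
y -0.03 0 z ext [0.086  0.0875 0.1581 0.1595] x -0.0026
0.02 -0.004 [270.8 308.6] 0.02 0.004 [274.6 307.7] 308 265 [576, 575, 570, 533, 461, 398, 395, 415, 429, 449, 507, 566, 592, 595, 585]
0.05 -0.004 [270.2 296.5] 0.05 0.004 [274.1 295.7] 296 265 [578, 517, 436, 388, 380, 385, 406, 426, 433, 471, 547, 586, 594, 594, 583]
0.08 -0.004 [269.7 284.1] 0.08 0.004 [273.6 283.3] 284 264 [357, 366, 372, 374, 380, 384, 399, 419, 430, 432, 425, 414, 449, 539, 583]
0.11 -0.004 [269.1 271.2] 0.11 0.004 [273.1 270.4] 271 264 [367, 372, 371, 370, 375, 384, 409, 427, 432, 422, 378, 338, 341, 380, 401]
0.13 -0.004 [268.7 262.4] 0.13 0.004 [272.8 261.6] 262 263 [372, 369, 371, 370, 376, 381, 399, 421, 430, 431, 426, 417, 408, 407, 415]
[271.98624021 291.60256126] [[273.0, 316.0], [270.5, 257.1]]
peg -0.043 -0.03 21 [[-0.0066, -0.0019], [-0.004, 0.002], [-0.0009, 0.004]]
peg -0.03 -0.01 42 [[-0.0088, -0.0018], [-0.0043, 0.0019], [0.0001, 0.0043]]
peg -0.01 0.003 24 [[-0.0063, -0.0037], [-0.0035, 0.0019], [-0.0001, 0.0047]]
peg 0.006 0.018 41 [[-0.0092, -0.006], [-0.0049, 0.0035], [0.0023, 0.0079]]
peg 0.018 0.05 76 [[-0.0078, -0.0037], [-0.0045, 0.0027], [0.0004, 0.006]]
tip [-0.0403 -0.0403 -0.0399]
```

Request:
play_rows([
  [[0,-0.001,-0.02],[0,0,0]],
  [[0,-0.001,-0.04],[0,0,0]],
  [[0,-0.001,-0.0523],[0,0,0]],
  [[0.005,0.0005,-0.0523],[0,0,0]],
  [[0.012,0.0023,-0.0523],[0,0,0]],
  [[0.018,0.004,-0.0523],[0,0,0]],
  [[0.0227,0.0054,-0.0523],[0,0,0]],
  [[0.0227,0.0054,-0.0523],[0,0,0]],
  [[0.0227,0.0054,-0.0523],[0,0,0]],
  [[0.0227,0.0054,-0.0523],[0,0,0]],
])

```text
time_s: 9.05
position: [0.4321, -0.2706, 0.2372]
tcp_rot: [[0.959, -0.0, -0.284], [0.284, 0.0, 0.959], [-0.0, -1.0, 0.0]]
force: [-0.5, 0.3, -2.2]
opening: 0.091
```

```bash
python3 - <<'E'
from h import *
s=read_state(); print(s['time_s'],s['position'].round(4),s['tcp_rot'].round(3).tolist(),s['force'].round(1),s['moment'].round(2))
t=grab('top','top4');q=grab('side','side4')
a=cv2.resize(q['frame'][225:285,240:320],(800,600),interpolation=cv2.INTER_CUBIC)
cv2.imwrite('pics/c5.png',a[:,:,::-1])
E
```

```text
9.05 [ 0.4321 -0.2706  0.2372] [[0.959, -0.0, -0.284], [0.284, 0.0, 0.959], [-0.0, -1.0, 0.0]] [-0.5  0.3 -2.2] [ 0.   -0.15 -0.01]
```

View pics/c5.png

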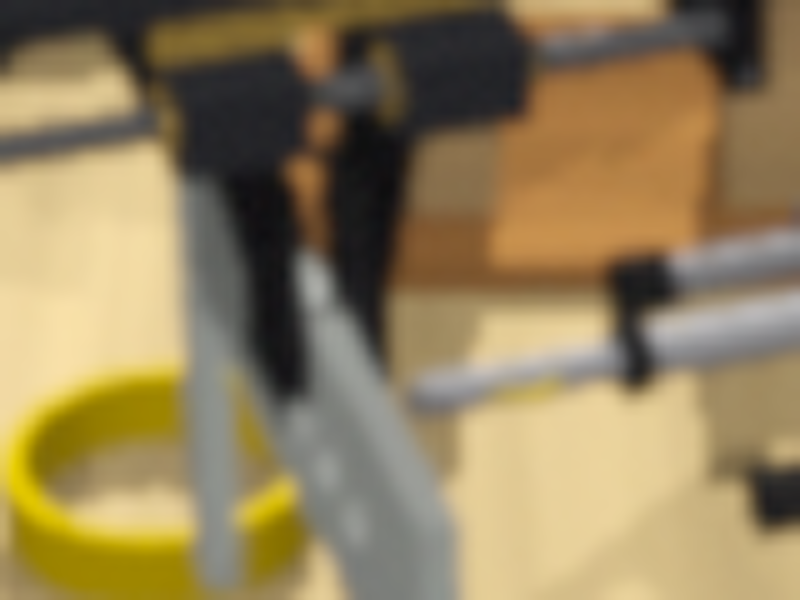

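```bash
python3 - <<'E'
from h import *
s=read_state(); q=load('side4'); W=world(q)
R=s['tcp_rot']; X=np.array([R[0,0],R[1,0],0]);X/=np.linalg.norm(X);Y=np.array([-X[1],X[0],0]);Z=np.array([0,0,1.])
B=np.stack([X,Y,Z],1); H=s['position']-.038*Z
for y in(-.05,-.03,-.01): print('hole',y,[proj(q,H+B@np.array([-.004,y+.01,dz]))[0].round(1).tolist() for dz in(0,-.007,.007)])
# +x face edge features: end corners
for n,p in(('top -x',(-.004,-.1,.141)),('top +x',(.004,-.1,.141)),('bot -x',(-.004,-.1,0)),('bot+x',(.004,-.1,0))): print(n,proj(q,H+B@(np.array(p)+[0,.01,-.111]))[0].round(1))
S=np.array([.490,-.2528,.2]);cy,sy=np.cos(np.radians(16.5)),np.sin(np.radians(16.5));BS=np.array([[cy,-sy,0],[sy,cy,0],[0,0,1]])
for a in(-.0425,-.03,0,.03): print('peg',a,proj(q,S+BS@np.array([a,0,0]))[0].round(2))
g=q['frame'].astype(int).sum(-1)
print('peg cols');
for c in(284,288,292,296,308,312,316): print(c,g[255:272,c].tolist())
print('holes');print(g[266:282,266:282])
E
```

```text
hole -0.05 [[274.3, 277.5], [274.4, 280.3], [274.1, 274.7]]
hole -0.03 [[271.6, 272.3], [271.7, 275.1], [271.4, 269.5]]
hole -0.01 [[269.0, 267.3], [269.1, 270.0], [268.8, 264.5]]
top -x [281.  278.8]
top +x [285. 278.]
bot -x [282.7 334.3]
bot+x [286.4 333.4]
peg -0.0425 [278.83 264.88]
peg -0.03 [284.4  263.79]
peg 0 [297.6  261.21]
peg 0.03 [310.55 258.69]
peg cols
284 [390, 400, 398, 400, 400, 406, 447, 493, 491, 423, 357, 356, 381, 389, 392, 394, 402]
288 [411, 476, 523, 537, 558, 581, 586, 550, 475, 427, 473, 548, 581, 590, 588, 589, 586]
292 [418, 510, 571, 584, 589, 589, 558, 493, 462, 464, 522, 573, 583, 584, 583, 581, 578]
296 [428, 521, 585, 603, 604, 572, 504, 445, 447, 518, 580, 597, 598, 598, 597, 596, 596]
308 [374, 496, 553, 520, 461, 407, 394, 463, 527, 544, 548, 555, 562, 565, 565, 566, 564]
312 [467, 528, 525, 473, 419, 369, 358, 382, 397, 402, 402, 400, 401, 392, 378, 346, 317]
316 [526, 541, 489, 426, 377, 352, 370, 391, 396, 395, 395, 395, 392, 392, 389, 356, 264]
holes
[[342 305 316 384 404 392 379 376 381 404 439 459 461 445 400 358]
 [354 336 347 404 429 408 
[... 279 characters left out ...]
 370 371 387 420 452 461 460]
 [354 370 409 410 393 419 454 440 392 374 372 378 402 438 461 463]
 [387 424 452 441 397 400 433 423 391 375 372 375 387 424 452 464]
 [436 444 452 432 391 382 397 398 391 388 379 372 378 403 436 458]
 [434 402 385 372 366 371 378 386 405 415 397 377 374 387 419 449]
 [374 331 293 303 338 360 370 384 419 436 410 379 374 378 401 432]
 [307 273 256 268 309 350 369 381 421 445 423 383 373 373 387 411]
 [270 255 249 255 298 361 382 382 405 441 419 382 376 373 378 398]
 [260 252 247 262 324 415 426 393 389 408 399 378 374 376 377 391]
 [263 255 254 287 365 473 485 429 381 379 377 372 374 373 376 389]
 [263 271 288 318 395 502 528 467 393 370 368 369 372 377 376 389]]
```

Hole and peg line up within about 1 mm. I advance gently to where the nibs begin.

Request:
play_rows([
  [[0.004,0.0009,0],[0,0,0]],
  [[0.008,0.0021,0],[0,0,0]],
  [[0.012,0.0033,0],[0,0,0]],
  [[0.016,0.0044,0],[0,0,0]],
  [[0.02,0.0056,0],[0,0,0]],
  [[0.024,0.0068,0],[0,0,0]],
  [[0.027,0.0077,0],[0,0,0]],
  [[0.027,0.0077,0],[0,0,0]],
  [[0.027,0.0077,0],[0,0,0]],
])

```text
time_s: 10.28
position: [0.4592, -0.2628, 0.2372]
tcp_rot: [[0.959, -0.0, -0.284], [0.284, 0.0, 0.959], [-0.0, -1.0, 0.0]]
force: [-0.1, -0.9, -2.5]
opening: 0.089
```

```bash
python3 - <<'E'
from h import *
s=read_state(); print(s['time_s'],s['position'].round(4),s['force'].round(1),s['moment'].round(2))
t=grab('top','top5');q=grab('side','side5')
a=cv2.resize(q['frame'][225:285,250:330],(800,600),interpolation=cv2.INTER_CUBIC)
cv2.imwrite('pics/c6.png',a[:,:,::-1])
E
```

```text
10.275 [ 0.4592 -0.2628  0.2372] [-0.1 -0.9 -2.5] [-0.02 -0.22 -0.  ]
```

View pics/c6.png

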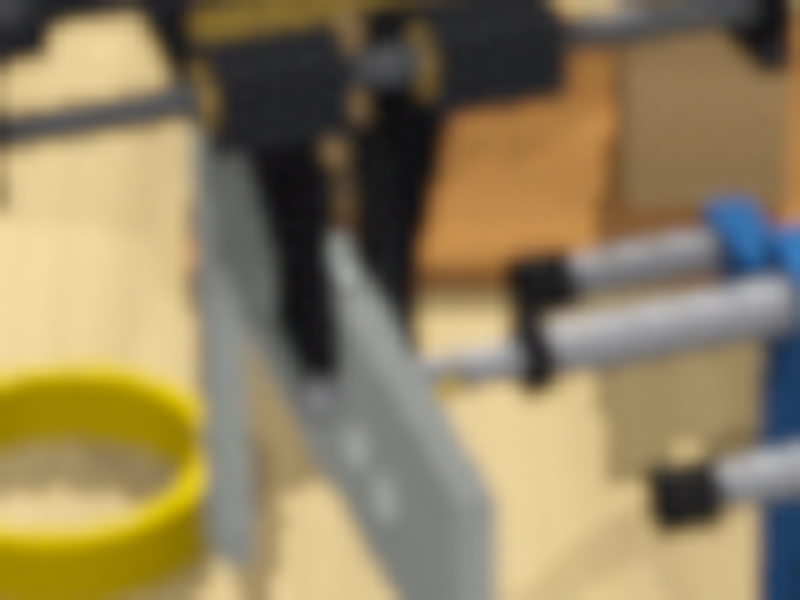

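The peg tip has entered the right hole, at about (318,395). The collar has not moved and the force is near zero. I now push slowly and watch the force.

Request:
play_rows([
  [[0.0015,0.0004,0],[0,0,0]],
  [[0.003,0.0009,0],[0,0,0]],
  [[0.0045,0.0013,0],[0,0,0]],
  [[0.006,0.0018,0],[0,0,0]],
  [[0.0075,0.0022,0],[0,0,0]],
  [[0.009,0.0027,0],[0,0,0]],
  [[0.0105,0.0031,0],[0,0,0]],
  [[0.012,0.0036,0],[0,0,0]],
  [[0.012,0.0036,0],[0,0,0]],
])

```text
time_s: 11.5
position: [0.4714, -0.2595, 0.2373]
tcp_rot: [[0.959, 0.0, -0.284], [0.284, -0.001, 0.959], [-0.0, -1.0, -0.001]]
force: [-2.1, -3.1, -3.4]
opening: 0.086
```

Request:
play_rows([
  [[0.0015,0.0004,0],[0,0,0]],
  [[0.003,0.0009,0],[0,0,0]],
  [[0.0045,0.0013,0],[0,0,0]],
  [[0.006,0.0018,0],[0,0,0]],
  [[0.0075,0.0022,0],[0,0,0]],
  [[0.009,0.0027,0],[0,0,0]],
  [[0.009,0.0027,0],[0,0,0]],
])

```text
time_s: 12.38
position: [0.4804, -0.2567, 0.2373]
tcp_rot: [[0.959, 0.0, -0.284], [0.284, -0.0, 0.959], [0.0, -1.0, -0.0]]
force: [-2.9, -4.1, -3.1]
opening: 0.088
```

There is a lateral force of about 3 N along the stand's -y, so the hole sits slightly to +y. I shift 1 mm that way.

Request:
play_rows([
  [[0.0002,-0.0005,0],[0,0,0]],
  [[0.0003,-0.001,0],[0,0,0]],
  [[0.0003,-0.001,0],[0,0,0]],
  [[0.0003,-0.001,0],[0,0,0]],
])

```text
time_s: 12.88
position: [0.4805, -0.2575, 0.2373]
tcp_rot: [[0.959, -0.0, -0.284], [0.284, 0.0, 0.959], [-0.0, -1.0, 0.0]]
force: [-1.5, -4.3, -2.4]
opening: 0.085
```

```bash
cat > f.py <<'E'
from h import *
fs=[]
for i in range(4):
    if i: capture('side')
    s=read_state(); fs.append(s['force'])
F=np.mean(fs,0); c,n=np.cos(np.radians(16.5)),np.sin(np.radians(16.5)); p=s['position']-[.49,-.2528,.238]
print(s['time_s'],'stand F x,y,z',(c*F[0]+n*F[1]).round(2),(-n*F[0]+c*F[1]).round(2),F[2].round(2),'std',np.std(fs,0).round(1),'plate mid stand x,y mm',((c*p[0]+n*p[1])*1e3).round(1),((-n*p[0]+c*p[1])*1e3).round(1),'z',(p[2]*1e3).round(1),s['moment'].round(2))
E
python3 f.py
```

```text
13.025 stand F x,y,z -3.51 -3.3 -2.58 std [0.5 0.2 0.5] plate mid stand x,y mm -10.4 -1.8 z -0.8 [-0.85  0.34  0.01]
```

Request:
play_rows([
  [[0.0002,-0.0005,0],[0,0,0]],
  [[0.0003,-0.001,0],[0,0,0]],
  [[0.0003,-0.001,0],[0,0,0]],
  [[0.0003,-0.001,0],[0,0,0]],
])

```text
time_s: 13.52
position: [0.4807, -0.2583, 0.2372]
tcp_rot: [[0.959, -0.0, -0.284], [0.284, 0.001, 0.959], [-0.0, -1.0, 0.001]]
force: [-2.4, -2.9, -2.6]
opening: 0.085
```

```bash
python3 f.py && python3 - <<'E'
from h import *
t=grab('top','top6');q=grab('side','side6')
a=cv2.resize(q['frame'][225:285,255:335],(400,300),interpolation=cv2.INTER_CUBIC)
b=cv2.resize(t['frame'][215:275,380:460],(400,300),interpolation=cv2.INTER_CUBIC)
d=cv2.resize(q['frame'][180:330,235:435],(800,600),interpolation=cv2.INTER_CUBIC)[:300]
cv2.imwrite('pics/c7.png',np.hstack([cv2.resize(q['frame'][215:295,255:335],(400,400),interpolation=cv2.INTER_CUBIC),cv2.resize(t['frame'][215:295,370:450],(400,400),interpolation=cv2.INTER_CUBIC)])[:,:,::-1])
E
```

```text
13.675 stand F x,y,z -3.32 -1.54 -2.36 std [0.5 0.9 0.3] plate mid stand x,y mm -10.5 -2.7 z -0.8 [-0.47  0.45 -0.02]
```

View pics/c7.png

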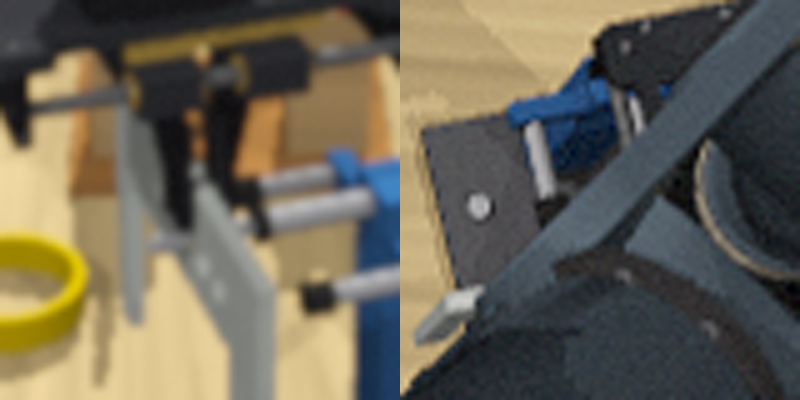

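The peg passes through the hole, with its tip emerging at (155,245). The lateral force has fallen to 1.5 N. I keep pushing.

Request:
play_rows([
  [[0.0015,0,0],[0,0,0]],
  [[0.003,0.0004,0],[0,0,0]],
  [[0.0045,0.0008,0],[0,0,0]],
  [[0.006,0.0013,0],[0,0,0]],
  [[0.0075,0.0017,0],[0,0,0]],
  [[0.0075,0.0017,0],[0,0,0]],
])

```text
time_s: 14.52
position: [0.4878, -0.2565, 0.237]
tcp_rot: [[0.959, -0.002, -0.284], [0.284, 0.001, 0.959], [-0.001, -1.0, 0.001]]
force: [-4.6, -1.3, -2.1]
opening: 0.089
```

```bash
python3 f.py
```

```text
14.675 stand F x,y,z -5.6 -0.13 -1.74 std [0.4 0.3 0.3] plate mid stand x,y mm -3.2 -2.9 z -1.0 [-0.4   0.89  0.  ]
```

Request:
play_rows([
  [[0.0015,0.0004,0],[0,0,0]],
  [[0.003,0.0009,0],[0,0,0]],
  [[0.0045,0.0013,0],[0,0,0]],
  [[0.006,0.0018,0],[0,0,0]],
  [[0.006,0.0018,0],[0,0,0]],
])

```text
time_s: 15.3
position: [0.4932, -0.2547, 0.2369]
tcp_rot: [[0.959, -0.003, -0.285], [0.285, 0.001, 0.959], [-0.003, -1.0, 0.002]]
force: [-5.7, -2.2, -1.8]
opening: 0.088
```

```bash
python3 f.py
```

```text
15.45 stand F x,y,z -6.39 -0.54 -1.65 std [0.2 0.4 0.1] plate mid stand x,y mm 2.4 -2.8 z -1.1 [-0.49  1.04 -0.01]
```

Request:
play_rows([
  [[0.0012,0.0003,0],[0,0,0]],
  [[0.0024,0.0007,0],[0,0,0]],
  [[0.0036,0.001,0],[0,0,0]],
  [[0.0048,0.0014,0],[0,0,0]],
  [[0.0048,0.0014,0],[0,0,0]],
])

```text
time_s: 16.08
position: [0.4974, -0.2533, 0.2367]
tcp_rot: [[0.959, -0.005, -0.285], [0.285, 0.001, 0.959], [-0.004, -1.0, 0.002]]
force: [-6.8, -2.8, -1.9]
opening: 0.084
```

```bash
python3 f.py
```

```text
16.225 stand F x,y,z -7.81 -0.24 -1.52 std [0.4 0.3 0.3] plate mid stand x,y mm 6.9 -2.6 z -1.3 [-0.54  1.36  0.03]
```

Request:
play_rows([
  [[0.0012,0.0003,0],[0,0,0]],
  [[0.0024,0.0007,0],[0,0,0]],
  [[0.0036,0.001,0],[0,0,0]],
  [[0.0036,0.001,0],[0,0,0]],
])

```text
time_s: 16.73
position: [0.5028, -0.2525, 0.2372]
tcp_rot: [[0.959, -0.001, -0.284], [0.284, 0.0, 0.959], [-0.0, -1.0, 0.0]]
force: [-3.2, -1.1, -1.8]
opening: 0.095
```

```bash
python3 f.py
```

```text
16.875 stand F x,y,z -3.47 -0.17 -2.36 std [0.5 0.3 0.5] plate mid stand x,y mm 12.2 -3.3 z -0.8 [-0.25  0.57  0.02]
```

The push built up to 8 N and then dropped to 3.5 N with the plate about 3 mm past the seat relative to the peg. That means it has snapped in against the collar. I ease back about 11 mm.

Request:
play_rows([
  [[-0.0015,-0.0004,0],[0,0,0]],
  [[-0.003,-0.0009,0],[0,0,0]],
  [[-0.0045,-0.0013,0],[0,0,0]],
  [[-0.006,-0.0018,0],[0,0,0]],
  [[-0.0075,-0.0022,0],[0,0,0]],
  [[-0.009,-0.0027,0],[0,0,0]],
  [[-0.0105,-0.0031,0],[0,0,0]],
  [[-0.0105,-0.0031,0],[0,0,0]],
  [[-0.0105,-0.0031,0],[0,0,0]],
])

```text
time_s: 18.0
position: [0.4927, -0.256, 0.2375]
tcp_rot: [[0.959, 0.001, -0.284], [0.284, -0.001, 0.959], [0.001, -1.0, -0.001]]
force: [-0.8, 0.1, -3.4]
opening: 0.09
```

```bash
python3 f.py && python3 - <<'E'
from h import *
t=grab('top','top7');q=grab('side','side7')
cv2.imwrite('pics/c8.png',cv2.resize(q['frame'][210:300,255:375],(800,600),interpolation=cv2.INTER_CUBIC)[:,:,::-1])
E
```

```text
18.15 stand F x,y,z 0.06 -0.23 -2.82 std [0.7 0.5 0.6] plate mid stand x,y mm 1.5 -3.6 z -0.7 [-0.06 -0.12 -0.02]
```

View pics/c8.png

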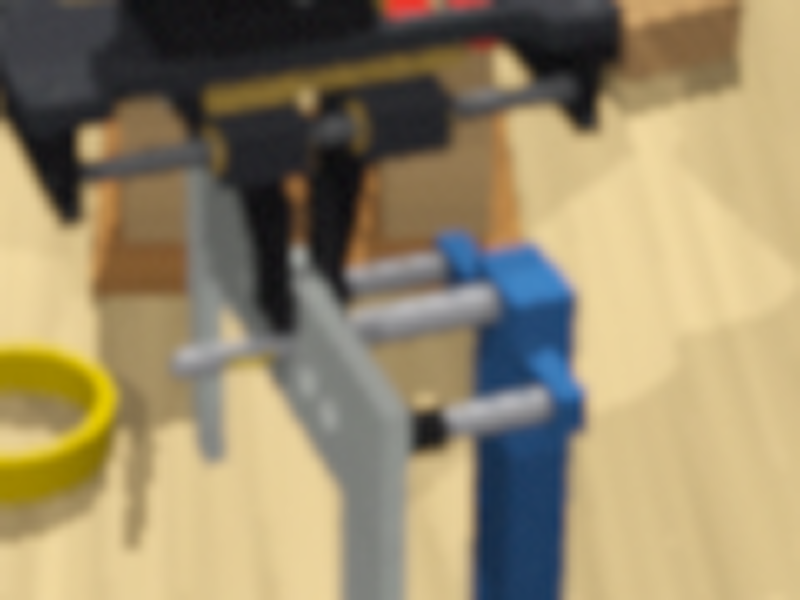

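The nibs are visible ahead of the plate at (260,358), and the tip is back out at (180,360), in its rest position. The axial force is about 0. I re-centre 1 mm and lower onto the peg.

Request:
play_rows([
  [[-0.0003,0.001,0],[0,0,0]],
  [[-0.0003,0.001,-0.0005],[0,0,0]],
  [[-0.0003,0.001,-0.001],[0,0,0]],
  [[-0.0003,0.001,-0.0015],[0,0,0]],
  [[-0.0003,0.001,-0.002],[0,0,0]],
  [[-0.0003,0.001,-0.002],[0,0,0]],
])

```text
time_s: 19.0
position: [0.4919, -0.2548, 0.2352]
tcp_rot: [[0.959, -0.0, -0.284], [0.284, 0.0, 0.959], [-0.0, -1.0, 0.0]]
force: [0.4, 0.2, -3.1]
opening: 0.091
```

```bash
python3 f.py
```

```text
19.15 stand F x,y,z 0.45 0.42 -3.07 std [0.1 0.5 0.2] plate mid stand x,y mm 1.3 -2.5 z -2.7 [-0.01 -0.02  0.02]
```

Still carrying its full weight, so I lower a little more in small steps.

Request:
play_rows([
  [[0,0,-0.0003],[0,0,0]],
  [[0,0,-0.0007],[0,0,0]],
  [[0,0,-0.0007],[0,0,0]],
])

```text
time_s: 19.52
position: [0.492, -0.2548, 0.2349]
tcp_rot: [[0.959, 0.0, -0.284], [0.284, -0.0, 0.959], [0.0, -1.0, -0.0]]
force: [-0.1, 0.7, 0.6]
opening: 0.088
```

```bash
python3 f.py
```

```text
19.675 stand F x,y,z -0.45 0.68 0.63 std [0.3 0.2 0.4] plate mid stand x,y mm 1.4 -2.5 z -3.2 [ 0.1  -0.03 -0.01]
```

The weight is now on the peg. I release and withdraw straight up.

Request:
play_rows([
  [[0,0,0],[0,0,0]],
  [[0,0,0],[0,0,0]],
  [[0,0,0],[0,0,0]],
  [[0,0,0],[0,0,0]],
  [[0,0,0],[0,0,0]],
], gripper=0.03)

```text
time_s: 20.3
position: [0.492, -0.2548, 0.2345]
tcp_rot: [[0.959, 0.0, -0.284], [0.284, -0.0, 0.959], [0.0, -1.0, -0.0]]
force: [-0.3, 0.6, -0.4]
opening: 0.345
```

Request:
play_rows([
  [[0,0,0.005],[0,0,0]],
  [[0,0,0.015],[0,0,0]],
  [[0,0,0.03],[0,0,0]],
  [[0,0,0.06],[0,0,0]],
  [[0,0,0.1],[0,0,0]],
  [[-0.02,0.03,0.12],[0,0,0]],
  [[-0.04,0.08,0.12],[0,0,0]],
  [[-0.06,0.13,0.12],[0,0,0]],
  [[-0.07,0.18,0.12],[0,0,0]],
  [[-0.07,0.22,0.12],[0,0,0]],
])

```text
time_s: 21.55
position: [0.4209, -0.033, 0.3559]
tcp_rot: [[0.959, 0.002, -0.284], [0.284, -0.0, 0.959], [0.002, -1.0, -0.001]]
force: [-0.4, 0.2, 0.4]
opening: 0.342
```

Request:
play_rows([
  [[0,0.05,0],[0,0,0]],
  [[0,0.1,0],[0,0,0]],
  [[0,0.1,0],[0,0,0]],
  [[0,0.1,0],[0,0,0]],
  [[0,0.1,0],[0,0,0]],
  [[0,0.1,0],[0,0,0]],
  [[0,0.1,0],[0,0,0]],
  [[0,0.1,0],[0,0,0]],
])

```text
time_s: 22.55
position: [0.422, 0.0648, 0.3545]
tcp_rot: [[0.959, -0.0, -0.283], [0.283, 0.0, 0.959], [-0.0, -1.0, 0.0]]
force: [-0.2, 0.6, 0.8]
opening: 0.342
```

```bash
python3 f.py && python3 - <<'E'
from h import *
t=grab('top','top8');q=grab('side','side8')
a=cv2.resize(q['frame'][200:350,250:370],(480,600),interpolation=cv2.INTER_CUBIC)
b=cv2.resize(t['frame'][190:310,360:440],(320,480),interpolation=cv2.INTER_CUBIC)
b=np.vstack([b,np.zeros((120,320,3),np.uint8)])
cv2.imwrite('pics/c9.png',np.hstack([a,b])[:,:,::-1])
c,n=np.cos(np.radians(16.5)),np.sin(np.radians(16.5));BS=np.array([[c,-n,0],[n,c,0],[0,0,1]])
for nm,cc in(('side',q),('top',t)):
    P=(world(cc)-[.49,-.2528,.2])@BS; x,y,z=P[...,0],P[...,1],P[...,2]
    m=(abs(x)<.014)&(abs(y)<.13)&(z>.008)&(z<.05)
    yy=y[m];zz=z[m]; bins=np.arange(-.1,.1,.02); top=[np.nanpercentile(zz[(yy>=b)&(yy<b+.02)],95) if ((yy>=b)&(yy<b+.02)).sum()>3 else np.nan for b in bins]
    print(nm,np.round(np.array(top)*1e3,1)); ok=~np.isnan(top); p=np.polyfit(bins[ok],np.array(top)[ok],1); print('roll deg',np.degrees(np.arctan(p[0])).round(2),'yext',np.nanpercentile(yy,[1,99]).round(4),'x',np.nanmedian(x[m]).round(4))
    pg=(abs(y)<.012)&(abs(z)<.012)&(x<-.01)&(x>-.06); print('tip x',np.nanpercentile(x[pg],[0,2]).round(4))
E
```

```text
22.7 stand F x,y,z -0.27 0.33 0.29 std [0.3 0.6 0.6] plate mid stand x,y mm 25.1 324.2 z 116.5 [-0.   -0.11  0.02]
side [29.6 30.2 28.9 28.6 28.2 27.3 26.8 26.9 25.5 25.8]
roll deg -1.46 yext [-0.091  0.108] x -0.0008
tip x [-0.0406 -0.0403]
top [30.5 31.6 32.5 30.9 30.3 29.1 29.1 29.  26.7 26.4]
roll deg -1.66 yext [-0.0881  0.1082] x 0.001
tip x [-0.0429 -0.0419]
```

View pics/c9.png

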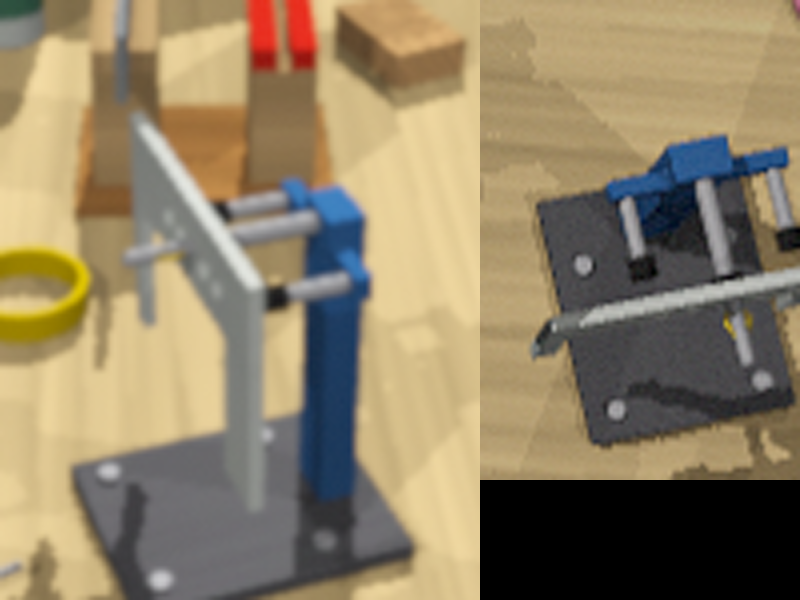

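The bracket hangs by the y = -10 hole (span -90 to +109 mm about the peg), between the nibs and the collar, with the tip back at rest. Measured roll is about -1.5°, so I wait a second to see whether it is still swinging.

Request:
play_rows([
  [[0,0.01,0],[0,0,0]],
  [[0,0.01,0],[0,0,0]],
  [[0,0.01,0],[0,0,0]],
  [[0,0.01,0],[0,0,0]],
  [[0,0.01,0],[0,0,0]],
  [[0,0.01,0],[0,0,0]],
  [[0,0.01,0],[0,0,0]],
  [[0,0.01,0],[0,0,0]],
  [[0,0.01,0],[0,0,0]],
  [[0,0.01,0],[0,0,0]],
])

```text
time_s: 24.05
position: [0.422, 0.0752, 0.3545]
tcp_rot: [[0.959, -0.0, -0.284], [0.284, 0.0, 0.959], [-0.0, -1.0, 0.0]]
force: [-0.2, 0.1, -0.3]
opening: 0.344
```

```bash
cat > r.py <<'E'
from h import *
c,n=np.cos(np.radians(16.5)),np.sin(np.radians(16.5));BS=np.array([[c,-n,0],[n,c,0],[0,0,1]])
def roll(cc):
    P=(world(cc)-[.49,-.2528,.2])@BS; x,y,z=P[...,0],P[...,1],P[...,2]
    m=(abs(x)<.014)&(abs(y)<.13)&(z>.008)&(z<.05); yy=y[m];zz=z[m]
    b=np.arange(-.08,.1,.01); t=np.array([np.nanpercentile(zz[(yy>=k)&(yy<k+.01)],95) for k in b]); return np.degrees(np.arctan(np.polyfit(b,t,1)[0])).round(2)
for i in range(3):
    for k in('side','top'): print(k,roll(capture(k)))
# reference: same measure of the red-slot bracket at start (level in slot)
W=world(load('top1')); m=(abs(W[...,0]-.573)<.02)&(W[...,2]>.15); 
for nm in('top1','side1'):
    W=world(load(nm)); x,y,z=W[...,0],W[...,1],W[...,2]; m=(abs(x-.573)<.02)&(z>.145); b=np.arange(.08,.25,.01); t=np.array([np.nanpercentile(z[m&(y>=k)&(y<k+.01)],95) if (m&(y>=k)&(y<k+.01)).sum()>2 else np.nan for k in b]); ok=~np.isnan(t); print('ref',nm,np.degrees(np.arctan(np.polyfit(b[ok],t[ok],1)[0])).round(2))
E
python3 r.py
```

```text
side -1.76
top -1.59
side -1.67
top -1.91
side -1.79
top -1.75
ref top1 -0.15
ref side1 -0.35
```

The reading is steady, so the bracket is at rest about 1.5° off level. A neighbouring hole would tilt it by tens of degrees. The robot is clear, so I hand in.

```bash
python3 -c "
from rig import *
print(read_state()['time_s']); print(hand_in())"
```

```text
24.35
the job is handed in; nothing more can be done
None
```

The bracket in the red slot was `bracket_b`. It now hangs at rest on the blue stand's peg by its y = -10 mm hole, and I handed the job in at 24.35 s.

- **Pressing in:** The push read up to about 8 N, then dropped to about 3.5 N as the bracket snapped past the nibs. I eased off until the axial force was about 0, lowered the bracket until the peg carried its weight, then released and withdrew clear.
- **Last checks:** The plate sits between nibs and collar, and it spans -90 to +109 mm about the peg, which matches the right hole. The peg tip is back at its rest position. Nothing was touching the robot. In the pictures the grey bracket was still in its slot. I did not measure the bench items again.
- **Not exact:** The bracket hangs steadily about 1.5° off level, with its +y end slightly low. I put this down to friction on the peg and left it.
- **Disagreements:** The side and top cameras differed by 1 to 2 mm on the peg's position. That showed up as about 3 N of sideways force during the push, which I cleared by shifting the bracket about 2 mm sideways.

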